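# Bring the stock tags up to date

### The arm

A 6-joint arm with a two-finger parallel gripper is mounted at the origin on a cart in front of the work surface, level with it; the furniture and walls round the work are solid. World frame = base frame: x ahead of the robot, y to its left, z up, the work surface at z = 0. Lengths are in mm, angles in rad, forces in N, time in s.
With the tool pointing down it reaches from about 350 to 775 mm from the base axis. Payload 7.3 kg.
Tool frame: the origin (TCP) lies midway between the tips of the shut fingers; the grasp point (between the pads) lies 19 mm behind it; x points along the fingers, z is the direction in which the jaws open and shut, and the axes are right-handed (so a half turn about x gives the same grasp; the last joint's range is limited). The gripper opens to 92 mm and grips with 3 to 60 N. Pads are 19 mm wide; open, the fingers measure 130 mm over their backs; the gripper's body (75 mm by 190 mm) begins 47 mm behind the grasp point.
Start: joints at [1.012, 0.342, 1.524, -0, 1.275, -0.146], TCP at [210.607, 480.929, 195.141] pointing down, gripper open.
Joint ranges: [-2.53, 2.53], [-0.77, 2.02], [0.04, 2.7], [-1, 4.14], [0.28, 2.66], [-3.11, 3.11]. Speed limits (rad/s): [2.57, 2.57, 3.14, 3.14, 3.14, 3.14].

### API

Orientations are given as a unit quaternion [x, y, z, w].
In Python, from cell import * gives the robot as it stands. Calls block until the motion is done:
- reach(position, orientation): joint-space move of the TCP to a pose.
- move_straight(position, rot=None, speed=150, stop_force=None): straight line of the TCP; rot=None keeps the orientation; speed is the mean speed in mm/s. With stop_force (N) it stops when the force on the tool has changed by that much, and returns True; else False.
- set_joints(angles): joint-space move.
- command_gripper(opening, effort=None): finger opening in mm; effort is the grip in N (None keeps the last); returns when the fingers have stopped.
- pause(seconds).
- ik(position, orientation): joint angles nearest the present ones, or None.
- read_camera(name): name is "scene" or "top" or "wrist"; returns a dict with "frame" (420x560x3 uint8, red, green, blue), "depth" (420x560 float32, mm along the optical axis (not along the pixel's ray), 0 where there is no reading), "mtx" (3x3 intrinsics, pixels), "extrinsics" (4x4, takes a point from camera to world coordinates). Camera axes: x right, y down, z forward; pixel columns grow to the right and rows downward; lengths in mm; the calibration is good to about 2 mm. A picture is of the moment at which its call begins.
A pose or a line that the arm cannot do raises IKError and nothing moves.
- hand_in(): hands the job in, once; it reports no verdict.
Readings, each from a call of its own:
- read_time(): time.
- read_joints(): joint angles.
- read_joint_velocities(): joint speeds.
- read_effort(): joint torques, N m.
- read_position(): TCP position.
- read_orientation(): TCP orientation.
- read_force(): force on the tool from outside, world axes, zero at the start.
- read_torque(): the same for the moment, N m.
- read_gripper_width(): finger opening in mm.
Only numpy, scipy, OpenCV 4.12 (cv2) and the standard library are available. Lean on these libraries where they do the work, as an engineer would, in place of code of your own. Each camera call takes 0.05 s, during which the arm holds its last target.

### The job

The bins have just been restocked and the flip tags on the stock board no longer match: with a fingertip, gently push over the tags that are wrong, so that only the full bins show the green face of the tag in front of them and a nearly empty bin shows the red face. Do not pinch or force the tags, and leave the bins, the marker pen and everything else on the bench where they are.

Things in the scene. Friction and masses are not known exactly. Their poses are not given: they have to be found in the camera images.
- board: plywood stock board fixed on the bench, 475 wide (its y, + to its reader's left), 240 deep (its x, + away from the reader, -135 to +105), 12 mm thick; origin on its underside. On it, at y = +172.5, +57.5, -57.5, -172.5 mm, four bins in a row at the back and one hinged tag in front of each (tag pins at x = -68, 38 mm above the bench). Which bin and tag stand at which place varies.
- bin_tape: grey open parts bin standing loose on the board, 105 wide, 114 deep, 56 mm high at the back, 26 at the front. FULL, always: eight beige rolls of masking tape, tops 57 mm above the bin's underside (contents are part of the bin). Origin: centre of its underside; x to the back, z up. Its own tag is the one whose pin is about 106 mm in front of this origin; the next pins are about 156 mm away.
- bin_wax: grey open parts bin standing loose on the board, 105 wide, 114 deep, 56 mm high at the back, 26 at the front. FULL, always: six dark red bars of buffing wax, tops 62 mm above the bin's underside (contents are part of the bin). Origin: centre of its underside; x to the back, z up. Its own tag is the one whose pin is about 106 mm in front of this origin; the next pins are about 156 mm away.
- bin_blocks: grey open parts bin standing loose on the board, 105 wide, 114 deep, 56 mm high at the back, 26 at the front. FULL, always: four beech blocks in two layers, tops 63 mm above the bin's underside (contents are part of the bin). Origin: centre of its underside; x to the back, z up. Its own tag is the one whose pin is about 106 mm in front of this origin; the next pins are about 156 mm away.
- bin_bolts: grey open parts bin standing loose on the board, 105 wide, 114 deep, 56 mm high at the back, 26 at the front. NOT full, always: only two small black eye bolts left on its floor (contents are part of the bin). Origin: centre of its underside; x to the back, z up. Its own tag is the one whose pin is about 106 mm in front of this origin; the next pins are about 156 mm away.
- tag_a (a joint): hinge of an enamelled steel flip tag (about 40 g, 58 mm along the pin, 50 from pin to free edge, 4 thick; one face green with a tick, one red with a bar). It turns like a page: 0 upright; +0.8 leaning on its rest to the board's left (+y), GREEN face up; -0.8 leaning to the right, RED face up. No spring, little friction: past upright it falls over by its own weight.
- tag_a_pin (a point): middle of that tag's fixed pin, 38 mm above the bench; the pin runs along the board's x and rises 15 degrees to the back. Beside it, left and right, its bracket and rests reach 26 mm out and stand less than 15 mm above this point's height, so a fingertip 20 mm above it passes freely from side to side over the bracket.
- tag_a_edge (a point): middle of that tag's free edge. Leaning at rest it is 36 mm to the side of the pin and 34 mm higher (upright: 48 mm higher), the back end of the edge 8 mm higher still, the front end 8 mm lower. Beside it and under it there is room for a fingertip; at least 40 mm to the next tag's edge.
- tag_b (a joint): hinge of an enamelled steel flip tag (about 40 g, 58 mm along the pin, 50 from pin to free edge, 4 thick; one face green with a tick, one red with a bar). It turns like a page: 0 upright; +0.8 leaning on its rest to the board's left (+y), GREEN face up; -0.8 leaning to the right, RED face up. No spring, little friction: past upright it falls over by its own weight.
- tag_b_pin (a point): middle of that tag's fixed pin, 38 mm above the bench; the pin runs along the board's x and rises 15 degrees to the back. Beside it, left and right, its bracket and rests reach 26 mm out and stand less than 15 mm above this point's height, so a fingertip 20 mm above it passes freely from side to side over the bracket.
- tag_b_edge (a point): middle of that tag's free edge. Leaning at rest it is 36 mm to the side of the pin and 34 mm higher (upright: 48 mm higher), the back end of the edge 8 mm higher still, the front end 8 mm lower. Beside it and under it there is room for a fingertip; at least 40 mm to the next tag's edge.
- tag_c (a joint): hinge of an enamelled steel flip tag (about 40 g, 58 mm along the pin, 50 from pin to free edge, 4 thick; one face green with a tick, one red with a bar). It turns like a page: 0 upright; +0.8 leaning on its rest to the board's left (+y), GREEN face up; -0.8 leaning to the right, RED face up. No spring, little friction: past upright it falls over by its own weight.
- tag_c_pin (a point): middle of that tag's fixed pin, 38 mm above the bench; the pin runs along the board's x and rises 15 degrees to the back. Beside it, left and right, its bracket and rests reach 26 mm out and stand less than 15 mm above this point's height, so a fingertip 20 mm above it passes freely from side to side over the bracket.
- tag_c_edge (a point): middle of that tag's free edge. Leaning at rest it is 36 mm to the side of the pin and 34 mm higher (upright: 48 mm higher), the back end of the edge 8 mm higher still, the front end 8 mm lower. Beside it and under it there is room for a fingertip; at least 40 mm to the next tag's edge.
- tag_d (a joint): hinge of an enamelled steel flip tag (about 40 g, 58 mm along the pin, 50 from pin to free edge, 4 thick; one face green with a tick, one red with a bar). It turns like a page: 0 upright; +0.8 leaning on its rest to the board's left (+y), GREEN face up; -0.8 leaning to the right, RED face up. No spring, little friction: past upright it falls over by its own weight.
- tag_d_pin (a point): middle of that tag's fixed pin, 38 mm above the bench; the pin runs along the board's x and rises 15 degrees to the back. Beside it, left and right, its bracket and rests reach 26 mm out and stand less than 15 mm above this point's height, so a fingertip 20 mm above it passes freely from side to side over the bracket.
- tag_d_edge (a point): middle of that tag's free edge. Leaning at rest it is 36 mm to the side of the pin and 34 mm higher (upright: 48 mm higher), the back end of the edge 8 mm higher still, the front end 8 mm lower. Beside it and under it there is room for a fingertip; at least 40 mm to the next tag's edge.
- marker_pen: white and black felt marker, 142 mm long and 16 mm thick, lying on the board along its front edge. Not to be disturbed. Origin: centre of its underside.
- screwdriver: orange-handled screwdriver, 196 x 25 mm, loose on the bench to the right of the board. Not to be disturbed. Origin: centre of its underside.
- masking_tape: single beige roll of masking tape, 54 mm across and 25 mm high, loose on the bench to the right of the board. Not to be disturbed. Origin: centre of its underside.
- angle_guide: blue wedge-shaped angle guide, 59 x 30 x 27 mm, loose on the bench to the right of the board. Not to be disturbed. Origin: centre of its underside.
- polish_tin: round polish tin, white lid, dark side, 66 mm across and 28 mm high, loose on the bench to the left of the board. Not to be disturbed. Origin: centre of its underside.

How it is judged:
By the outcome, as a careful person would: the job done as asked, in the order asked, and still so for the second after the job is handed in, with the robot touching nothing.
It also fails if it takes over 51 s, if anything falls off the work surface, if the arm or the gripper's body presses on something with over 40 N, if the wrist force passes 120 N, or if a joint passes its speed limit or range.

## Working session

There is one attempt and no reset: what is moved stays moved. The work goes in short steps, each a Python script; the robot and the scene stay as the last script left them, time stands still between calls to the robot, and variables do not carry over. Pictures are saved under pics/ and viewed, and the job is handed in when it is done.

```bash
mkdir -p pics; ls; python3 - <<'E'
from cell import *
import cv2, numpy as np
for n in ["scene","top"]:
    c=read_camera(n); cv2.imwrite(f"pics/{n}0.png",cv2.cvtColor(c["frame"],cv2.COLOR_RGB2BGR))
    np.savez(f"{n}0.npz",**c); print(n,c["mtx"].round(1).tolist(),c["extrinsics"].round(3).tolist())
print(read_time())
E
```

```text
pics
scene [[397.3, 0.0, 278.5], [0.0, 397.3, 205.2], [0.0, 0.0, 1.0]] [[0.632, -0.599, 0.492, 102.315], [-0.775, -0.475, 0.418, -288.124], [-0.017, -0.645, -0.764, 890.39], [0.0, 0.0, 0.0, 1.0]]
top [[380.3, 0.0, 275.6], [0.0, 380.3, 214.0], [0.0, 0.0, 1.0]] [[-0.005, -0.996, 0.085, 524.745], [-1.0, 0.007, 0.023, 142.214], [-0.023, -0.085, -0.996, 1330.193], [0.0, 0.0, 0.0, 1.0]]
0.1
```

View pics/scene0.png

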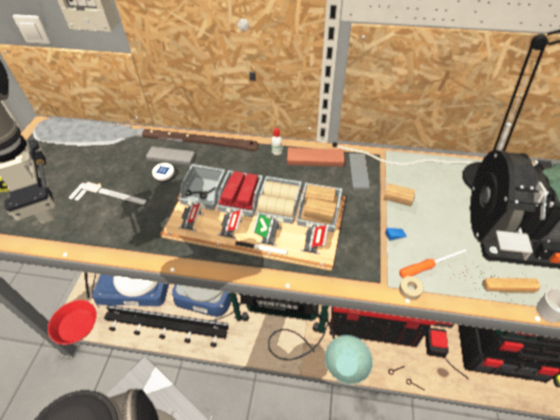

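View pics/top0.png

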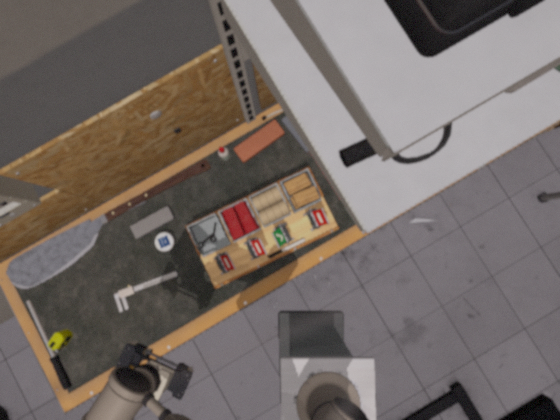

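The board is in the middle of both views. From left to right the bins look like bolts, wax, tape and blocks, with tags red, red, green and red. I'll enlarge the board to confirm.

```bash
python3 - <<'E'
import cv2
a=cv2.imread("pics/scene0.png")[155:275,155:355]; cv2.imwrite("pics/scene0z.png",cv2.resize(a,None,fx=4,fy=4,interpolation=cv2.INTER_CUBIC))
a=cv2.imread("pics/top0.png")[165:295,180:345]; cv2.imwrite("pics/top0z.png",cv2.resize(a,None,fx=4.5,fy=4.5,interpolation=cv2.INTER_CUBIC))
E
```

```text
(no output)
```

View pics/scene0z.png

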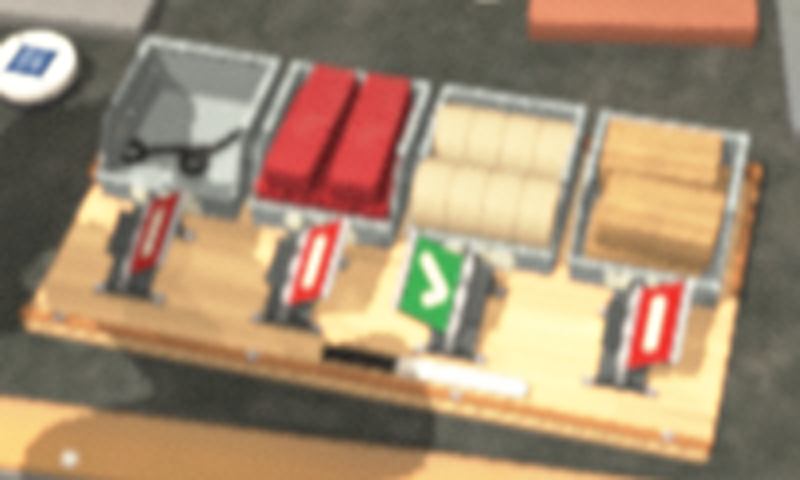

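View pics/top0z.png

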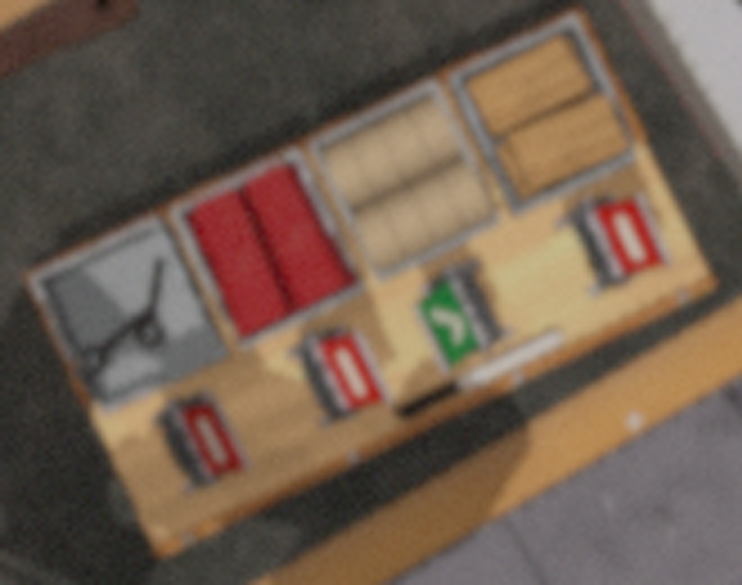

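Confirmed: the bolts tag is red, the wax tag is red and wrong, the tape tag is green, and the blocks tag is red and wrong. The tags at y=+57.5 and y=-172.5 need flipping. Next I'll locate the board.

```bash
cat > h.py <<'E'
import numpy as np, cv2
def ray(c,u,v,z):
    K=c["mtx"];T=c["extrinsics"]; d=T[:3,:3]@np.linalg.solve(K,[u,v,1.]); o=T[:3,3]
    return o+d*(z-o[2])/d[2]
def blobs(c):
    h=cv2.cvtColor(c["frame"],cv2.COLOR_RGB2HSV); H,S,V=cv2.split(h); out=[]
    for name,m in (("red",((H<8)|(H>172))&(S>130)&(V>80)),("green",(H>45)&(H<85)&(S>110)&(V>50))):
        m=cv2.morphologyEx(m.astype(np.uint8),cv2.MORPH_CLOSE,np.ones((5,5)))
        cs,_=cv2.findContours(m,cv2.RETR_EXTERNAL,cv2.CHAIN_APPROX_NONE)
        for k in cs:
            a=cv2.contourArea(k)
            if a>30:
                (u,v),wh,ang=cv2.minAreaRect(k); M=cv2.moments(k)
                out.append((name,a,M["m10"]/M["m00"],M["m01"]/M["m00"],wh,cv2.boundingRect(k)))
    return out
def project(c,p):
    T=np.linalg.inv(c["extrinsics"]); q=c["mtx"]@(T[:3,:3]@np.asarray(p,float)+T[:3,3]); return q[:2]/q[2]
E
python3 - <<'E'
from h import *
for n in("scene","top"):
    c=dict(np.load(n+"0.npz"))
    for b in blobs(c):
        if n=="top" and not(200<b[2]<340 and 190<b[3]<290) or n=="scene" and not (170<b[2]<340 and 160<b[3]<260): continue
        print(n,b[0],b[1],np.round(b[2:4],1),np.round(b[4],1),b[5],"z57:",ray(c,b[2],b[3],57).round(1), "depth",c["depth"][int(b[3]),int(b[2])])
c=dict(np.load("top0.npz"))
for u,v in [(22,270),(580,10),(715,285),(165,555)]: print(ray(c,u/4.5+180-.4,v/4.5+165-.4,12).round(1))
E
```

```text
scene red 165.5 [318.4 236.1] [ 9.4 22. ] (312, 226, 13, 21) z57: [621.5  21.6  57. ] depth 1023.1572
scene red 45.0 [193.3 212.7] [ 4.7 20.2] (188, 204, 11, 19) z57: [474.1 332.2  57. ] depth 1077.0554
scene red 1072.5 [238.6 193.3] [32.8 60.3] (219, 171, 39, 60) z57: [602.4 283.7  57. ] depth 1133.6177
scene green 181.0 [262.4 225.6] [11.5 19.6] (256, 215, 14, 22) z57: [557.7 156.4  57. ] depth 1046.4177
top red 84.0 [226.6 262.1] [16.5  6.3] (221, 255, 12, 15) z57: [473.8 335.8  57. ] depth 1266.7
top red 91.0 [257.5 247.2] [17.   6.3] (252, 239, 13, 17) z57: [522.9 232.3  57. ] depth 1267.9614
top red 114.0 [319.3 216.8] [16.7  8.4] (313, 209, 14, 17) z57: [623.3  25.2  57. ] depth 1272.5105
top red 740.0 [239.1 220.2] [30.  28.2] (222, 202, 37, 37) z57: [613.5 294.6  57. ] depth 1287.5338
[602.5 490.9  12. ]
[803.   56.3  12. ]
[587.8 -44.6  12. ]
[383.9 377.6  12. ]
```

```bash
cat >> h.py <<'E'
from scipy.spatial.transform import Rotation as Rn
A=np.array([474.0,334.0]);B=np.array([622.4,23.4])
by=(A-B)/np.linalg.norm(A-B); bx=np.array([by[1],-by[0]])
mid=(A+B)/2+18*by   # board y=0, x=-68
def P(y,dx=0): return mid+y*by+dx*bx
def quat(s):
    x=np.array([0,0,-1.]);z=s*np.r_[bx,0];return Rn.from_matrix(np.c_[x,np.cross(z,x),z]).as_quat()
E
python3 - <<'E'
from h import *
from cell import *
print(by,bx,P(57.5),P(-172.5))
for s in(1,-1):
    for y in (0,100,-225,-140):
        print(s,y,np.round(ik(list(P(y))+[60],quat(s)),2) if ik(list(P(y))+[60],quat(s)) is not None else None)
    j=ik(list(P(0))+[160],quat(s));print(None if j is None else np.round(j,2))
for n in("scene","top"):
    c=dict(np.load(n+"0.npz"));im=cv2.cvtColor(c["frame"],cv2.COLOR_RGB2BGR);k=4;im=cv2.resize(im,None,fx=k,fy=k,interpolation=cv2.INTER_CUBIC)
    for i,y in enumerate((172.5,57.5,-57.5,-172.5)):
        sg=1 if i==2 else -1
        for dx,dz in((-28,-7.5),(28,7.5)):
            p=project(c,[*P(y,dx),38+dz]);q=project(c,[*P(y+sg*36,dx),72+dz])
            cv2.line(im,*[tuple(int(t) for t in (w*k+k/2)) for w in(p,q)],(255,0,255),1)
    im=im[620:1100,640:1440] if n=="scene" else im[660:1180,720:1380]
    cv2.imwrite(f"pics/ov_{n}.png",im)
E
```

```text
[-0.43110597  0.9023013 ] [0.9023013  0.43110597] [515.65149943 246.82374851] [614.80587203  39.29444842]
1 0 [ 0.21  0.57  1.56 -0.    1.01 -0.23]
1 100 [ 0.39  0.56  1.56 -0.    1.01 -0.06]
1 -225 [-0.13  0.67  1.36 -0.    1.11 -0.58]
1 -140 [-0.01  0.61  1.47 -0.    1.06 -0.46]
[ 0.21  0.46  1.44 -0.    1.24 -0.23]
-1 0 [ 0.21  0.57  1.56 -0.    1.01  2.91]
-1 100 [ 0.39  0.56  1.56 -0.    1.01  3.08]
-1 -225 [-0.13  0.67  1.36 -0.    1.11  2.56]
-1 -140 [-0.01  0.61  1.47 -0.    1.06  2.68]
[ 0.21  0.46  1.44 -0.    1.24  2.91]
```

View pics/ov_scene.png

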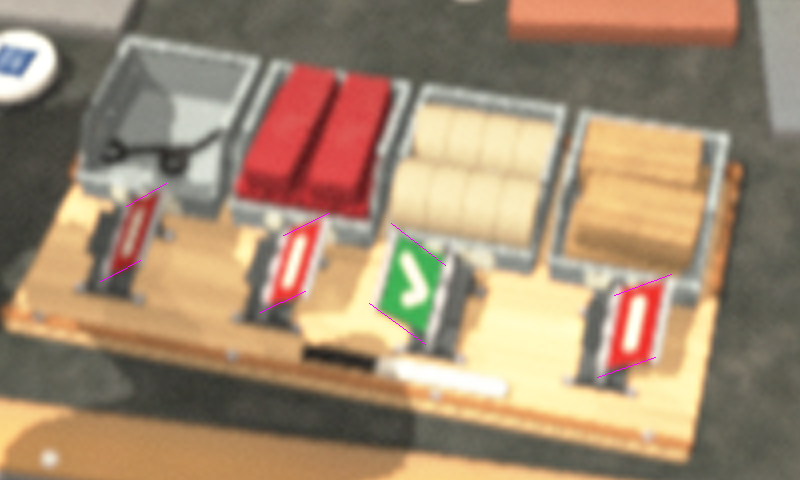

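View pics/ov_top.png

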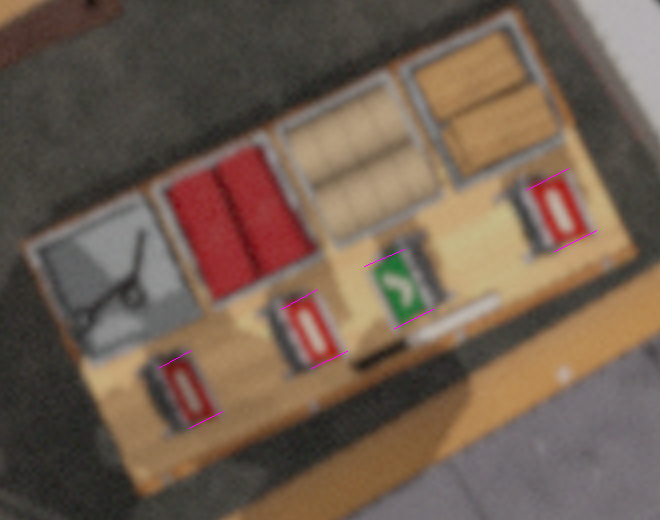

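The overlay lines lie on all four tags within a few mm in both views, so the fit is good enough to act on. I'll shut the fingers and move above the gap to the right of the wax tag.

```bash
python3 - <<'E'
from h import *
from cell import *
command_gripper(0)
reach([*P(0),160],quat(1))
move_straight([*P(0),105],speed=120,stop_force=6)
print(read_time(),read_gripper_width(),read_position(),read_force())
for n in("scene","top","wrist"):
    c=read_camera(n);np.savez(n+"1.npz",**c);im=cv2.cvtColor(c["frame"],cv2.COLOR_RGB2BGR)
    if n=="scene": im=cv2.resize(im[140:275,155:355],None,fx=4,fy=4,interpolation=cv2.INTER_CUBIC)
    if n=="top": im=cv2.resize(im[165:295,180:345],None,fx=4.5,fy=4.5,interpolation=cv2.INTER_CUBIC)
    cv2.imwrite(f"pics/{n}1.png",im)
E
```

```text
3.7583 0.34974885229479824 [540.6688556  195.45330359 105.51741062] [0.36553429 1.01237331 0.09252185]
```

View pics/scene1.png

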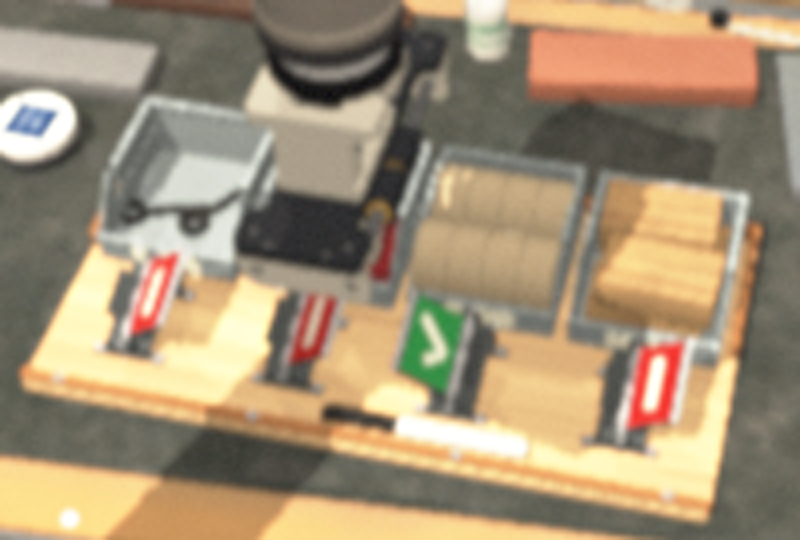

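View pics/wrist1.png

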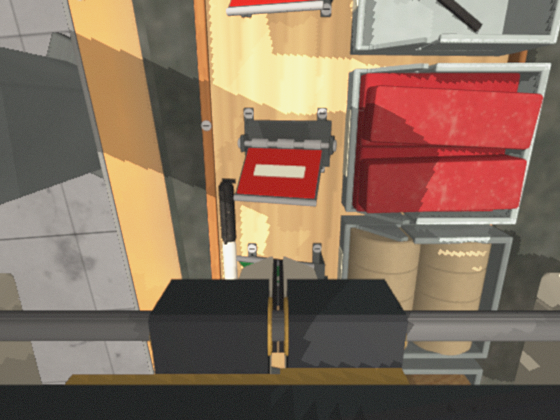

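In the wrist view the red wax tag's free edge runs from about (236,199) to (317,205). Its pin is along row 143, and the shut fingers are in line at column 278. I'll turn those pixels into positions.

```bash
python3 - <<'E'
from h import *
c=dict(np.load("wrist1.npz"))
def bd(p): d=p[:2]-mid; return np.round([d@bx,d@by,p[2]],1)
for nm,u,v,z in [("edge front",236,197,64),("edge back",317,204,80),("pin front",243,142,31),("pin back",333,146,45),("pin mid",288,144,38)]:
    print(nm,bd(ray(c,u,v,z)), "depth",c["depth"][v,u])
print("tcp px",project(c,[540.67,195.45,105.5]), "bin front edge",bd(ray(c,350,140,38)))
E
```

```text
edge front [-28.9  22.4  64. ] depth 237.88295
edge back [26.2 21.9 80. ] depth 293.86456
pin front [-26.   57.1  31. ] depth 257.03192
pin back [40.6 55.6 45. ] depth 240.40063
pin mid [ 8.1 56.3 38. ] depth 249.5111
tcp px [277.93457125 249.61138781] bin front edge [54.1 59.3 38. ]
```

The wrist view puts the free edge at y≈22 against 21.5 expected, so the localization holds. Now the push.

```bash
cat >> h.py <<'E'
def push(yp,tag):
    from cell import move_straight,pause,read_force,read_time,read_camera,read_position
    s=[move_straight([*P(yp-57.5),60],speed=80,stop_force=6)]
    print("down",s,read_position(),read_force())
    if s[0]: return
    for y,v in((-25,50),(-5,40),(2,30)):
        r=move_straight([*P(yp+y),60],speed=v,stop_force=6); print(y,r,np.round(read_force(),2))
        if r: return
    pause(0.5)
    c=read_camera("wrist");cv2.imwrite(f"pics/wrist_{tag}.png",cv2.cvtColor(c["frame"],cv2.COLOR_RGB2BGR))
    print(read_time())
E
python3 - <<'E'
from h import *
push(57.5,"wax")
E
```

```text
down [False] [540.738056   194.98797418  60.2456523 ] [-0.85746317  1.33041344  0.9671463 ]
-25 False [0.76 0.09 0.66]
-5 False [-0.61  0.06 -0.15]
2 False [-0.45 -0.55  0.57]
7.0
```

View pics/wrist_wax.png

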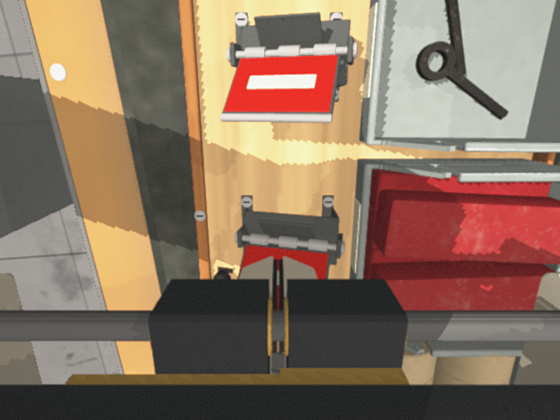

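```bash
python3 - <<'E'
from h import *
from cell import *
p=read_position();d=p[:2]-mid;print(p,d@bx,d@by,read_force(),read_time())
for n in("scene","wrist"):
    c=read_camera(n);np.savez(n+"2.npz",**c);im=cv2.cvtColor(c["frame"],cv2.COLOR_RGB2BGR)
    if n=="scene": im=cv2.resize(im[140:275,155:355],None,fx=4,fy=4,interpolation=cv2.INTER_CUBIC)
    cv2.imwrite(f"pics/{n}2.png",im)
c=dict(np.load("wrist2.npz"))
print(project(c,p)); 
for u,v in((291,243),): q=ray(c,u,v,38); d=q[:2]-mid; print(q,d@bx,d@by)
E
```

```text
[514.81293317 248.58700878  59.98665184] 0.0035125969799025825 59.452502962010925 [ 0.60139603  0.12821616 -1.22047564] 7.0
[278.49203801 250.48409818]
[524.24168401 248.4740345   38.        ] 8.462382903472392 55.2857753665899
```

View pics/scene2.png

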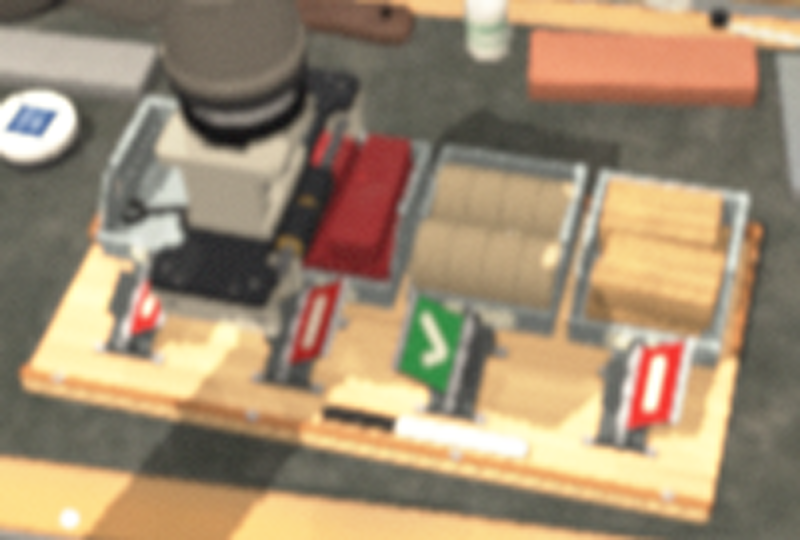

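The wax tag still shows red at (315,320) in the scene crop, yet the finger is past its pin. The tag must have been passed without flipping. I'll check the geometry with the depth data before trying again.

```bash
python3 - <<'E'
from h import *
im=cv2.imread("pics/wrist2.png");cv2.imwrite("pics/w2z.png",cv2.resize(im[200:390,150:410],None,fx=3,fy=3))
def pts(c,u,v):
    d=c["depth"][v,u];q=np.linalg.solve(c["mtx"],[u,v,1.])*d; p=c["extrinsics"][:3,:3]@q+c["extrinsics"][:3,3]
    e=p[:2]-mid; return np.round([d,e@bx,e@by,p[2]],1)
c=dict(np.load("wrist1.npz"))
for u,v in((277,160),(277,172),(277,185),(277,196),(277,145),(277,270),(265,290),(278,262)): print("w1",u,v,pts(c,u,v),c["frame"][v,u])
c=dict(np.load("wrist2.npz"))
for u,v in((250,260),(250,275),(318,265),(318,275),(278,250),(278,256),(278,262),(278,275),(262,270),(262,290),(200,330),(272,320)): print("w2",u,v,pts(c,u,v),c["frame"][v,u])
E
```

```text
w1 277 160 [ 2.452e+02 -1.000e-01  4.640e+01  5.090e+01] [168  36  29]
w1 277 172 [ 2.393e+02 -1.000e-01  3.930e+01  5.930e+01] [216 211 184]
w1 277 185 [ 2.365e+02 -1.000e-01  3.120e+01  6.490e+01] [174  41  33]
w1 277 196 [ 2.316e+02 -1.000e-01  2.520e+01  7.200e+01] [117  65  63]
w1 277 145 [ 2.517e+02 -1.000e-01  5.590e+01  4.110e+01] [160 154 148]
w1 277 270 [160.9  -0.2   9.8 151.2] [42 71 46]
w1 265 290 [ 91.2  -3.5  36.6 215.8] [37 39 38]
w1 278 262 [170.1   0.3   9.4 141.6] [96 93 89]
w2 250 260 [223.9 -18.6  46.6  46.1] [168  37  33]
w2 250 275 [152.9 -12.9  70.7 113. ] [136 128 110]
w2 318 265 [214.7  24.9  47.6  55.5] [168  39  32]
w2 318 275 [210.6  24.4  43.6  61.2] [168  37  29]
w2 278 250 [223.6  -0.3  53.   44.4] [171  36  33]
w2 278 256 [222.5  -0.3  49.7  46.7] [169  41  34]
w2 278 262 [168.7  -0.4  69.4  96.8] [101  37  37]
w2 278 275 [156.5  -0.4  69.1 109.8] [121 118 104]
w2 262 270 [157.9  -7.8  70.6 107.8] [134 125 108]
w2 262 290 [ 92.4  -4.8  95.4 168.7] [32 37 38]
w2 200 330 [ 80.1 -18.8  92.8 182.4] [55 53 56]
w2 272 320 [ 89.   -2.1  89.6 174. ] [83 76 65]
```

View pics/w2z.png

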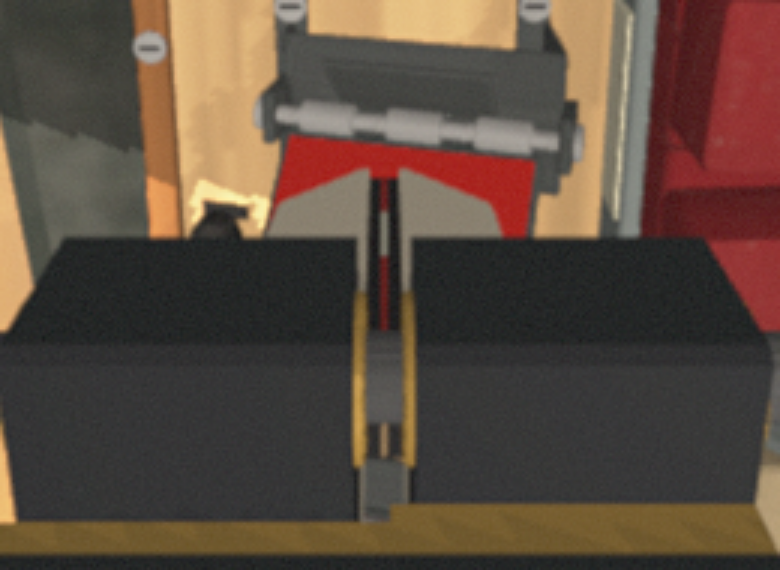

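The wrist depth puts the visible finger ends near z≈97–100, although the TCP reads 60. So the real fingertips may sit about 40 mm above the reported TCP. I'll check that with the scene camera as a second source.

```bash
python3 - <<'E'
from h import *
from cell import *
p=read_position();print(Rn.from_quat(read_orientation()).as_matrix().round(3).tolist())
c=dict(np.load("wrist2.npz"));print(c["mtx"].round(1).tolist(),c["extrinsics"].round(3).tolist())
c=dict(np.load("scene2.npz"));k=6
im=cv2.resize(cv2.cvtColor(c["frame"],cv2.COLOR_RGB2BGR),None,fx=k,fy=k,interpolation=cv2.INTER_CUBIC)
for dz in range(0,141,20):
    q=project(c,p+[0,0,dz]);cv2.circle(im,tuple(int(t) for t in q*k+3),4,(0,255-dz,255),-1);print(dz,q.round(1))
cv2.imwrite("pics/s2ov.png",im[840:1400,960:1560])
D=c["depth"]
for u,v in((190,202),(200,205),(210,208),(218,212),(222,205),(226,210),(222,214),(232,214)):
    q=np.linalg.solve(c["mtx"],[u,v,1.])*D[v,u]; w=c["extrinsics"][:3,:3]@q+c["extrinsics"][:3,3]; e=w[:2]-mid
    print(u,v,c["frame"][v,u],np.round([D[v,u],e@bx,e@by,w[2]],1))
E
```

```text
[[-0.0, -0.431, 0.902], [-0.0, 0.902, 0.431], [-1.0, 0.0, -0.0]]
[[341.7, 0.0, 277.6], [0.0, 341.7, 215.6], [0.0, 0.0, 1.0]] [[0.902, 0.41, 0.132, 478.289], [0.431, -0.859, -0.275, 323.43], [0.001, 0.306, -0.952, 250.499], [0.0, 0.0, 0.0, 1.0]]
0 [225.8 217.8]
20 [224.9 213.1]
40 [223.9 208.2]
60 [223.  203.2]
80 [222.  198.1]
100 [221.  192.7]
120 [220.  187.3]
140 [218.9 181.6]
190 202 [236 232 212] [1138.    52.9  188.8   31.1]
200 205 [57 56 55] [907.4 -79.8  77.1 200.4]
210 208 [46 44 45] [904.1 -81.4  52.7 198.1]
218 212 [57 58 56] [894.9 -89.1  30.6 199. ]
222 205 [99 93 84] [967.2 -32.6  46.5 154. ]
226 210 [141 133 115] [1014.3  -11.9   48.7  109.7]
222 214 [90 86 76] [899.4 -87.8  22.4 192.5]
232 214 [164  82  76] [1079.4   21.8   50.    52.3]
```

View pics/s2ov.png

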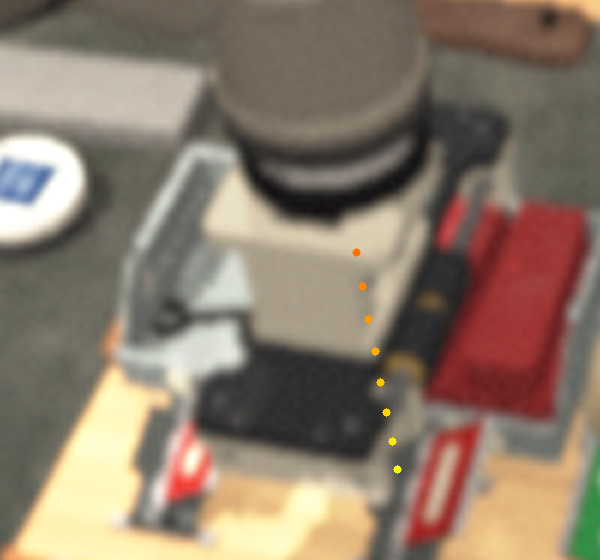

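```bash
python3 - <<'E'
from h import *
for n,tz in(("wrist1",105.5),("wrist2",60)):
  c=dict(np.load(n+".npz"));im=c["frame"]
  for u in(265,271,286):
    for v in range(250,286,3):
        d=c["depth"][v,u];q=np.linalg.solve(c["mtx"],[u,v,1.])*d; p=c["extrinsics"][:3,:3]@q+c["extrinsics"][:3,3]; e=p[:2]-mid
        print(n,u,v,im[v,u],np.round([e@bx,e@by-(0 if n=="wrist1" else 59.45),p[2]-tz],1))
E
```

```text
wrist1 265 250 [225 185 123] [-10.8 -40.  -91.9]
wrist1 265 253 [226 186 126] [-10.9 -43.3 -92.8]
wrist1 265 256 [225 177 120] [-10.9 -46.1 -92.6]
wrist1 265 259 [132 126 110] [-6.1 11.6 37.4]
wrist1 265 262 [139 130 114] [-6.  11.5 40.5]
wrist1 265 265 [138 130 112] [-5.9 11.4 43.6]
wrist1 265 268 [137 125 109] [-5.8 11.2 46.4]
wrist1 265 271 [139 131 113] [-5.7 11.  49.1]
wrist1 265 274 [139 129 113] [-5.6 11.  51.9]
wrist1 265 277 [140 128 113] [-5.5 11.5 55.7]
wrist1 265 280 [34 38 37] [ -3.6  36.8 105.1]
wrist1 265 283 [32 36 39] [ -3.6  36.6 106.6]
wrist1 271 250 [221 178 123] [ -5.5 -40.4 -93. ]
wrist1 271 253 [222 180 125] [ -5.5 -43.3 -92.8]
wrist1 271 256 [184 155 118] [-3.2 11.4 33.3]
wrist1 271 259 [139 129 112] [-3.1 11.3 36.8]
wrist1 271 262 [142 133 115] [-3.1 11.4 40.3]
wrist1 271 265 [138 129 114] [-3.  11.2 43.2]
wrist1 271 268 [140 128 110] [-3.  11.4 46.8]
wrist1 271 271 [140 129 113] [-2.9 11.6 50.2]
wrist1 271 274 [136 127 109] [-2.9 11.4 52.7]
wrist1 271 277 [138 128 113] [-2.8 11.5 55.8]
wrist1 271 280 [136 128 110] [-2.8 11.6 58.6]
wrist1 271 283 [139 128 113
[... 1562 characters left out ...]
]
wrist2 271 277 [137 129 112] [-3.5 11.6 55.5]
wrist2 271 280 [134 126 109] [-3.4 11.6 58.3]
wrist2 271 283 [132 124 108] [-3.4 11.5 60.7]
wrist2 286 250 [167  41  37] [  4.9  -6.  -14.6]
wrist2 286 253 [167  36  29] [  4.9  -7.2 -12.5]
wrist2 286 256 [158  80  69] [  4.9  -9.7 -13.2]
wrist2 286 259 [137 130 112] [ 3.6 11.3 36.3]
wrist2 286 262 [137 131 112] [ 3.5 11.5 40.2]
wrist2 286 265 [137 129 110] [ 3.4 11.6 43.5]
wrist2 286 268 [136 127 110] [ 3.3 11.5 46.5]
wrist2 286 271 [138 129 111] [ 3.3 11.7 50. ]
wrist2 286 274 [135 126 109] [ 3.2 11.1 51.6]
wrist2 286 277 [139 132 113] [ 3.1 11.3 55. ]
wrist2 286 280 [113 105  93] [ 3.1 11.  57.1]
wrist2 286 283 [115 107  93] [ 3.  11.4 60.6]
```

```bash
python3 - <<'E'
from h import *
c=dict(np.load("scene2.npz"));D=c["depth"];im=c["frame"]
for v in range(206,221):
    s=""
    for u in range(221,231):
        q=np.linalg.solve(c["mtx"],[u,v,1.])*D[v,u]; w=c["extrinsics"][:3,:3]@q+c["extrinsics"][:3,3]; e=w[:2]-mid
        s+="(%d,%d,%d) "%(e@bx,e@by-59.5,w[2]-60)
    print(v,s)
E
```

```text
206 (-70,-29,138) (-70,-32,139) (-69,-34,138) (-48,-25,111) (-47,-28,111) (-48,-30,112) (0,-9,52) (1,-11,49) (7,-11,43) (55,8,-18) 
207 (-72,-30,137) (-72,-32,137) (-72,-34,138) (-53,-27,114) (-52,-30,114) (-50,-31,111) (-2,-10,50) (0,-11,47) (6,-11,40) (57,9,-24) 
208 (-77,-32,139) (-76,-34,139) (-77,-37,141) (-72,-36,135) (-53,-30,111) (-52,-32,111) (-5,-11,50) (0,-12,45) (4,-11,38) (53,8,-23) 
209 (-77,-31,136) (-77,-34,137) (-77,-36,138) (-72,-36,131) (-58,-31,113) (-10,-10,52) (-8,-12,49) (1,-10,37) (7,-10,30) (53,8,-28) 
210 (-80,-32,137) (-80,-35,137) (-79,-37,137) (-74,-37,131) (-57,-31,109) (-11,-10,49) (-6,-11,43) (0,-10,36) (50,11,-30) (37,1,-11) 
211 (-83,-33,137) (-83,-36,138) (-79,-36,133) (-74,-36,127) (-19,-11,54) (-14,-11,49) (-8,-11,41) (-1,-10,32) (50,11,-35) (35,1,-14) 
212 (-86,-35,137) (-85,-37,137) (-80,-36,130) (-63,-30,109) (-20,-11,52) (-15,-11,46) (-10,-12,40) (37,8,-22) (53,13,-42) (53,10,-42) 
213 (-89,-36,138) (-87,-37,135) (-82,-37,129) (-18,-6,43) (-17,-9,43) (-17,-12,45) (-10,-11,35) (35,8,-24) (35,5,-23) (36,2,-24) 
214 (-91,-36,137) (-87,-37,132) (-83,-37,126) (17,12,-8) (50,25,-52) (30,12,-23) (29,9,-22) (34,8,-28) (32,4,-24) (27,0,-16) 
215 (-92,-36,134) (-88,-36,129) (-83,-36,123) (15,11,-10) (18,10,-13) (19,7,-14) (29,9,-26) (30,6,-26) (30,3,-26) (24,-1,-17) 
216 (-92,-36,130) (-91,-37,129) (-85,-37,122) (11,10,-9) (13,8,-11) (15,6,-13) (17,4,-15) (20,2,-17) (25,2,-24) (19,-3,-15) 
217 (-91,-35,125) (-91,-37,125) (-84,-36,117) (-81,-37,113) (15,9,-18) (17,7,-20) (16,4,-18) (17,1,-18) (18,0,-18) (18,-3,-18) 
218 (-94,-36,126) (-92,-37,124) (-87,-37,118) (-82,-37,111) (8,6,-13) (11,5,-16) (13,3,-18) (15,1,-20) (18,0,-24) (15,-4,-19) 
219 (-93,-34,120) (-92,-37,120) (-89,-37,116) (-84,-37,110) (7,6,-16) (10,5,-20) (11,2,-20) (14,1,-23) (13,-2,-21) (9,-6,-15) 
220 (-88,-32,110) (-88,-34,110) (-88,-36,111) (-85,-37,107) (6,6,-19) (8,5,-22) (7,1,-19) (9,0,-21) (8,-3,-19) (4,-8,-12)
```

Both cameras, from opposite sides, show the shut tips ending 32–33 mm above the reported TCP, with a half width of 11.4 mm. The first pass therefore went over the tag without touching it. I'll lower the commanded height by 32 mm, go back to the gap and check there before pushing.

```bash
python3 - <<'E'
from h import *
from cell import *
p=read_position();move_straight([p[0],p[1],95],speed=150,stop_force=6)
move_straight([*P(0),95],speed=150)
r=move_straight([*P(0),48],speed=100,stop_force=6);print(r)
if not r: print(move_straight([*P(0),29],speed=40,stop_force=5))
print(read_position(),read_force(),read_time())
for n in("wrist","scene"):
    c=read_camera(n);np.savez(n+"3.npz",**c);im=cv2.cvtColor(c["frame"],cv2.COLOR_RGB2BGR)
    if n=="scene": im=cv2.resize(im[140:275,155:355],None,fx=4,fy=4,interpolation=cv2.INTER_CUBIC)
    cv2.imwrite(f"pics/{n}3.png",im)
E
```

```text
False
False
[540.43513127 194.90404789  28.87272933] [-0.26003934 -0.40106559  0.09891599] 9.275
```

View pics/wrist3.png

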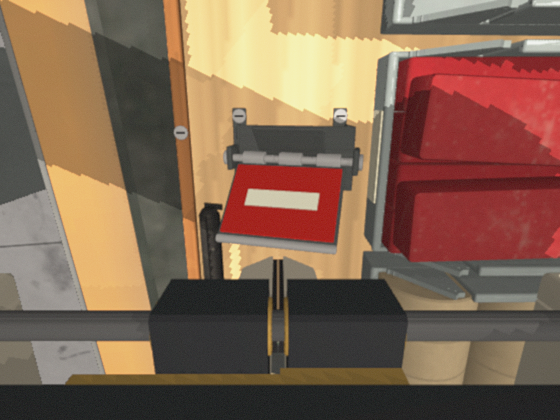

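View pics/scene3.png

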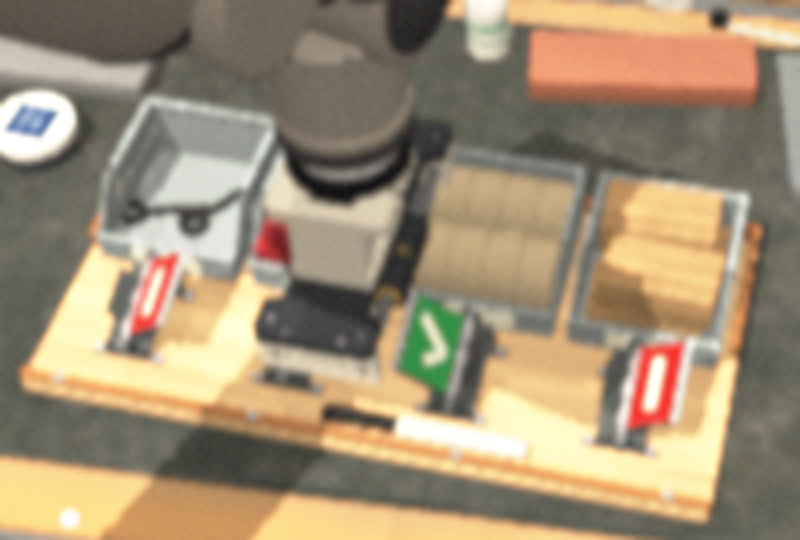

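The fingers now stand between the red tag's edge (row 240 in the wrist view) and the green tag, touching neither. Now the push to the left.

```bash
cat >> h.py <<'E'
def push2(yp,tag,z=29):
    from cell import move_straight,pause,read_force,read_time,read_camera,read_position
    for y,v in((-30,60),(-12,40),(-1,30)):
        r=move_straight([*P(yp+y),z],speed=v,stop_force=5); print(y,r,np.round(read_force(),2))
        if r: break
    pause(0.4)
    for n in("wrist","scene"):
        c=read_camera(n);im=cv2.cvtColor(c["frame"],cv2.COLOR_RGB2BGR);np.savez(f"{n}_{tag}.npz",**c)
        if n=="scene": im=cv2.resize(im[140:275,155:355],None,fx=4,fy=4,interpolation=cv2.INTER_CUBIC)
        cv2.imwrite(f"pics/{n}_{tag}.png",im)
    print(read_position(),read_time())
E
python3 - <<'E'
from h import *
push2(57.5,"wax2")
E
```

```text
-30 False [0.42 1.26 0.68]
-12 False [ 1.13  0.54 -0.8 ]
-1 False [-0.7   0.29 -0.6 ]
[516.08233024 245.87352823  28.98913686] 11.6
```

View pics/wrist_wax2.png

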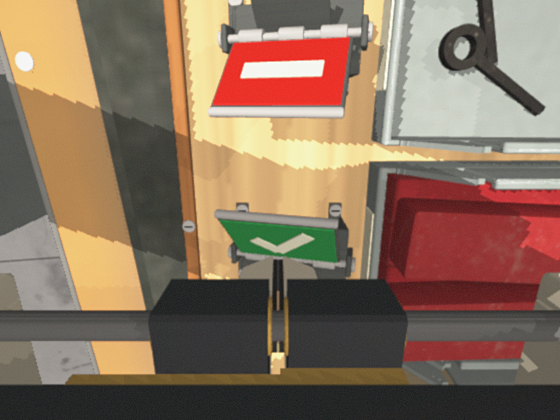

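The wax tag now lies green face up at (280,240). I'll lift clear and do the same at the blocks tag.

```bash
python3 - <<'E'
from h import *
from cell import *
print(move_straight([*P(50),29],speed=60,stop_force=6))
move_straight([*P(50),100],speed=150)
reach([*P(-228),100],quat(1))
print(move_straight([*P(-228),50],speed=120,stop_force=6))
print(move_straight([*P(-228),29],speed=50,stop_force=6),read_position(),read_time())
c=read_camera("wrist");np.savez("wrist4.npz",**c);cv2.imwrite("pics/wrist4.png",cv2.cvtColor(c["frame"],cv2.COLOR_RGB2BGR))
E
```

```text
False
False
False [638.67970181 -10.84720348  28.78968588] 14.6917
```

View pics/wrist4.png

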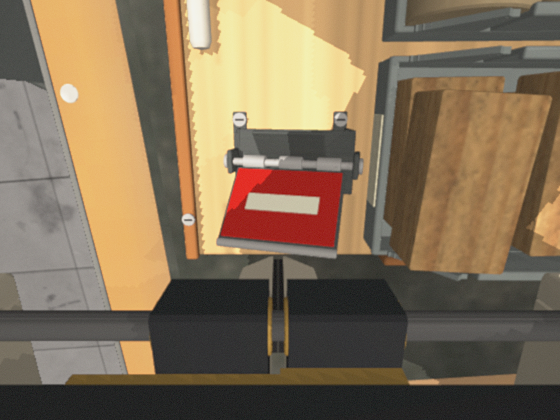

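The blocks tag is red, with its edge at row 245. The fingers stand just right of it, placed as they were for the first tag, so I'll push.

```bash
python3 - <<'E'
from h import *
from cell import *
push2(-172.5,"blk")
print(move_straight([*P(-180),29],speed=60,stop_force=6))
move_straight([*P(-180),120],speed=150)
reach([*(P(-180)-260*bx),220],quat(1)) if ik([*(P(-180)-200*bx),220],quat(1)) is not None else None
E
python3 - <<'E'
from h import *
from cell import *
print(read_position(),read_time())
for n in("scene","top"):
    c=read_camera(n);np.savez(n+"9.npz",**c);im=cv2.cvtColor(c["frame"],cv2.COLOR_RGB2BGR)
    im=cv2.resize(im[140:275,155:355],None,fx=4,fy=4,interpolation=cv2.INTER_CUBIC) if n=="scene" else cv2.resize(im[165:295,180:345],None,fx=4.5,fy=4.5,interpolation=cv2.INTER_CUBIC)
    cv2.imwrite(f"pics/{n}9.png",im)
E
```

```text
-30 False [ 0.39 -0.34  0.98]
-12 False [ 0.11 -1.2  -0.9 ]
-1 False [ 0.09  0.11 -0.09]
[615.24446513  38.31992634  28.99164114] 16.9333
False
[384.19167704 -79.5698682  219.71014929] 19.025
```

View pics/wrist_blk.png

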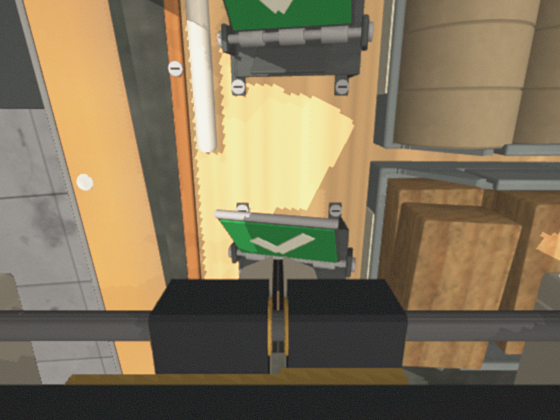

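```bash
ls pics
```

```text
ov_scene.png
ov_top.png
s2ov.png
scene0.png
scene0z.png
scene1.png
scene2.png
scene3.png
scene9.png
scene_blk.png
scene_wax2.png
top0.png
top0z.png
top1.png
top9.png
w2z.png
wrist1.png
wrist2.png
wrist3.png
wrist4.png
wrist_blk.png
wrist_wax.png
wrist_wax2.png
```

The blocks tag is green at (280,240), and the arm is now clear of the board. Final check.

View pics/scene9.png

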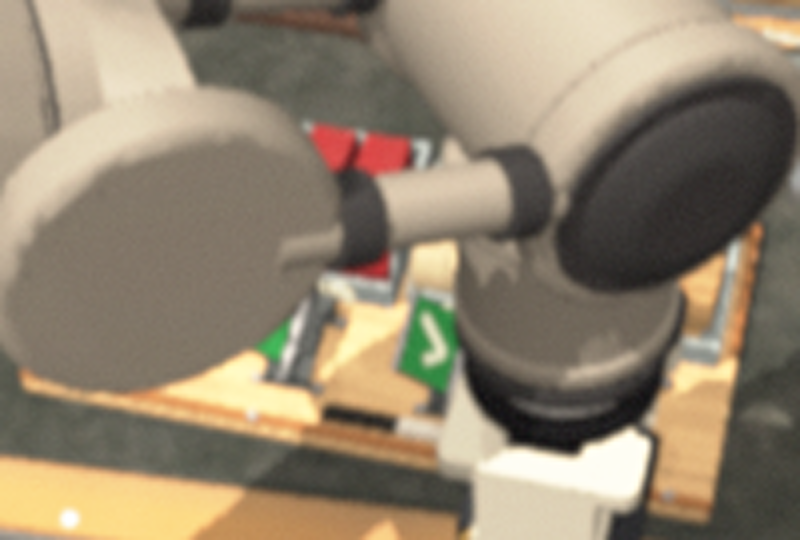

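View pics/top9.png

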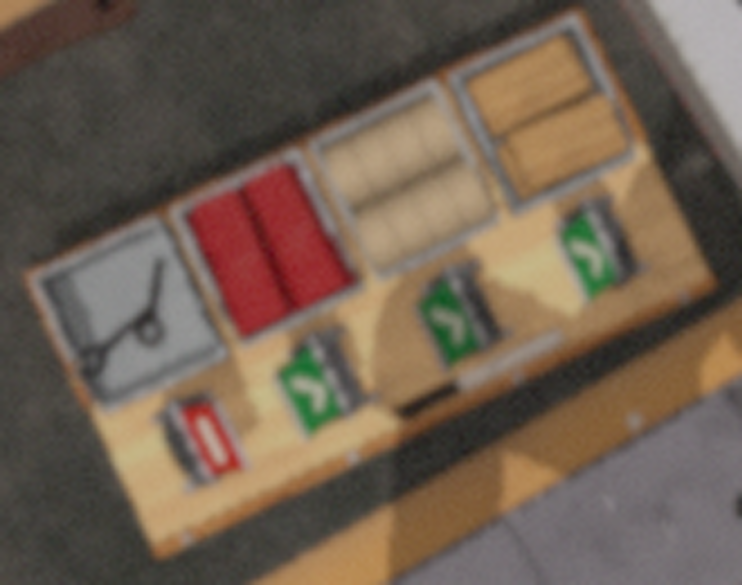

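The top view shows bolts red at (208,438), and wax (318,385), tape (455,318) and blocks (595,250) green. The bins and pen have not moved. The arm blocks most of the scene view but touches nothing, so I'll hand in.

```bash
python3 - <<'E'
from cell import *
print(read_force(),read_time()); hand_in()
E
```

```text
[ 0.51704692 -0.26679712 -0.15706149] 19.125
the job is handed in; nothing more can be done
```

I pushed over the two wrong tags, wax and blocks, from red to green with the shut fingertips. The job is handed in at 19.1 s of the 51 s allowed.

- **Final state:** the last top view shows the bolts tag red and the wax, tape and blocks tags green. The bins and marker pen look the same as before the job. I did not check the loose bench items (screwdriver, tape roll, angle guide, tin) in the last pictures, but the arm did not work near them. In the last scene view the arm hid most of the board, so only the top view confirms all four tags.
- **What went wrong:** my first pass at the wax tag went over it without touching it. Depth readings from the wrist and scene cameras both put the shut tips about 32 mm above the reported TCP, so I lowered the commanded height by that much. Both pushes then worked first time.
- **Forces:** none of the pushes tripped the 5 N stop.

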